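Fetch the bit case from behind the offcuts and mallet

TASK

The blue bit case is hemmed in on the wooden base: move the two timber offcuts and the mallet onto the plywood board at the side, all three standing upright, then lay the case flat in the middle of the shallow steel tray next to the drill, its long side along the tray's long side. Only when the case is in the tray, put the offcuts and the mallet back, upright, just where and how each stood at the start. Never let them topple, and leave the drill, the steel square and the glass jar alone.

Things in the scene. Friction and masses are not known exactly. Their poses are not given: they have to be found in the camera images.
- tall_offcut: the taller timber offcut, a pale 45 x 70 mm pine block 150 mm high (x, y, z), standing on end at the robot's side of the case, to the left or right of the short offcut. Origin: centre of its underside; z up. 0.2 kg or so. The case close behind it is only 40 mm high, so it can be gripped near its top across the 45 mm (its x axis). About 8 mm from the short offcut, 8 mm from the case.
- short_offcut: the shorter timber offcut, a pale 45 x 58 mm pine block 100 mm high (x, y, z), standing on end beside the tall one. Origin: centre of its underside; z up. Gripped like the tall one, near its top across the 45 mm (its x axis).
- mallet: mallet standing on its hard black silicone head with the handle straight up, close behind the case (8 mm). Head 58 x 95 x 58 mm (x, y, z); round wooden handle 27 mm across, from 58 to 210 mm above the underside, on the origin's vertical. Origin: centre of the head's underside; z up. 0.5 kg or so, most of it in the head. Grip the handle near its top.
- case: blue plastic drill bit case, latch closed, lying flat between the offcuts (in front) and the mallet (behind). 60 x 110 x 40 mm (x, y, z); gripped across the 60 mm (its x axis), which needs the offcuts and the mallet gone. Origin: centre of its underside; z up. 0.3 kg or so.
- bay: fixed brown wooden base slab, 200 x 170 x 12 mm (x, y, z), on which the offcuts, case and mallet stand at the start; its x points from the offcuts to the mallet. Origin: centre of its underside, on the shelf; its top is 12 mm higher.
- board: fixed bare plywood board, 240 x 200 x 12 mm (x, y, z), to the left or right: the side area on which the offcuts and the mallet wait, wherever there is room. Origin: centre of its underside; its top is 12 mm higher.
- tray: fixed shallow steel tray, 150 x 200 mm outside (x, y), rim 12 mm high, walls and floor 5 mm thick, on the other side; the case goes in its middle, long side along the tray's long side (y). Origin: centre of its underside; the inner floor is 5 mm higher.
- drill: bystander: cordless drill with battery lying on its side beyond the tray, about 190 x 200 mm, 62 mm high. Origin: centre of its underside.
- square: bystander: steel square lying flat beyond the wooden base, legs 240 mm and 145 mm, 5 mm thick. Origin: underside of the middle of the long leg (which runs along its y).
- jar: bystander: closed glass jar, 68 mm across, 85 mm high, beyond the plywood board. Origin: centre of its underside.
Mind the look-alikes: they are no part of the job. What is shaped like the short_offcut but red is not meant.

How it is judged (in metres and radians):
On the way, in this order (a step that is already met when the one before it is completed fails the run):
1. both offcuts and the mallet stand upright on the plywood board (x of tall_offcut in the frame of board between -0.12 and 0.12 m and y of tall_offcut in the frame of board between -0.1 and 0.1 m and z of tall_offcut in the frame of board between 0.006 and 0.018 m and angle between each of tall_offcut, short_offcut, mallet's own z axis and vertical below 0.12 rad and linear speed of each of tall_offcut, short_offcut, mallet below 0.03 m/s and x of short_offcut in the frame of board between -0.12 and 0.12 m and y of short_offcut in the frame of board between -0.1 and 0.1 m and z of short_offcut in the frame of board between 0.006 and 0.018 m and x of mallet in the frame of board between -0.12 and 0.12 m and y of mallet in the frame of board between -0.1 and 0.1 m and z of mallet in the frame of board between 0.006 and 0.018 m), for 0.2 s.
2. the case lies in the middle of the tray while the offcuts and the mallet still stand on the board (all of step 1 and horizontal distance between case and tray below 0.015 m and z of case in the frame of tray below 0.012 m and angle between case's own z axis and vertical below 0.12 rad and angle between the x axis of case and the x axis of tray, either way round below 0.2 rad and linear speed of case below 0.03 m/s), for 0.2 s.
At the end, for the whole second after the job is handed in: The case lies flat within 15 mm of the tray's middle, its long side along the tray's within 0.2 rad; each offcut and the mallet stands upright within 15 mm of where it stood at the start, square to the wooden base within 0.2 rad; all at rest (horizontal distance between case and tray below 0.015 m and z of case in the frame of tray below 0.012 m and angle between each of case, tall_offcut, short_offcut, mallet's own z axis and vertical below 0.12 rad and angle between the x axis of case and the x axis of tray, either way round below 0.2 rad and linear speed of each of case, tall_offcut, short_offcut, mallet below 0.03 m/s and distance of each of tall_offcut, short_offcut, mallet from where it was at the start of the episode below 0.015 m and angle between the x axis of each of tall_offcut, short_offcut, mallet and the x axis of bay, either way round below 0.2 rad); the robot touches nothing.
It fails at once if an offcut or the mallet topples (more than 0.6 rad) (angle between any of tall_offcut, short_offcut, mallet's own z axis and vertical above 0.6 rad).
It fails at once if the drill, the steel square or the jar is moved more than 25 mm (distance of any of drill, square, jar from where it was at the start of the episode above 0.025 m).
It also fails if it takes over 115 s, if anything falls off the work surface, if the arm or the gripper's body presses on something with over 40 N, if the wrist force passes 120 N, or if a joint passes its speed limit or range.

ROBOT

A 6-joint arm with a two-finger parallel gripper is mounted at the origin on the work surface. World frame = base frame: x ahead of the robot, y to its left, z up, the work surface at z = 0. Lengths are in mm, angles in rad, forces in N, time in s.
With the tool pointing down it reaches from about 350 to 775 mm from the base axis. Payload 7.3 kg.
Tool frame: the origin (TCP) lies on the front face of the gripper's body, between the roots of the fingers; the fingertips stand 66 mm ahead of it and the grasp point (between the pads) lies 47 mm ahead of it (bot.tcp_to_grasp is the z of the grasp point in the tool frame, in mm); z points along the fingers, y is the direction in which the jaws open and shut (so a half turn about z gives the same grasp; the last joint's range is limited). The gripper opens to 92 mm and grips with 3 to 60 N. Pads are 19 mm wide; open, the fingers measure 130 mm over their backs; the gripper's body (75 mm by 190 mm) begins 47 mm behind the grasp point.
Start: joints at [-0.146, 0.342, 1.524, -0, 1.275, -0.146], TCP at [525.013, 0.02, 292.241] pointing down, gripper open.
Joint ranges: [-2.53, 2.53], [-0.77, 2.02], [0.04, 2.7], [-1, 4.14], [0.28, 2.66], [-3.11, 3.11]. Speed limits (rad/s): [2.57, 2.57, 3.14, 3.14, 3.14, 3.14].

INTERFACE

Orientations are given as [roll, pitch, yaw] about the fixed x, y, z axes, in that order (R = Rz(yaw) Ry(pitch) Rx(roll)).
In Python, from plant import bot gives the robot as it stands.
- The arm moves only by the tool carry_out, never from a script. Its argument "deltas" is a list that holds one entry, the list of rows, each a list of 4 numbers: the shift along the tool's x, y, z in mm, then the turn about the tool's z in units of 5 degrees (1.0 is 5 degrees). A call has 1 to 20 rows; each row is the pose to reach, as a shift and turn from the pose commanded when the call began, along the tool's axes at that moment; what a row does not reach only later rows make up. A row lasts 1/10 s, in which the tool goes at most 50 mm and 8.59 degrees, less where a joint would pass 70% of its speed; a pose out of reach is approached as far as the arm can. A call with a gripper value outside its range is refused whole. "fingers" is the finger opening in mm, from 0 to 91.8, set as the call begins (left out, the last holds). The fingers move at their own pace and stop on an object; the grip force is fixed at half the most. Time passes only in rows, so rows that repeat a pose let the fingers close. It gives the time, the measured TCP pose, the force and the opening at its end, in the units of the state.
- bot.get_obs(): the state, without advancing time (a new reading comes with each control period).
- bot.capture(name): name is "scene" or "side" or "wrist"; returns (picture, depth): 480x640x3 uint8, blue, green, red; 480x640 float32, mm along the optical axis (not along the pixel's ray), 0 where there is no reading.
- bot.camera_model(name): a dict with "K" (3x3 intrinsics, pixels), "distortion" ([k1, k2, p1, p2, k3] as OpenCV has them; the pictures are not rectified), "camera_from_world" (4x4, takes a point from world to camera coordinates). Camera axes: x right, y down, z forward; pixel columns grow to the right and rows downward; lengths in mm; the calibration is good to about 2 mm. A picture is of the moment at which its call begins: read the wrist's pose just before it. camera_model takes no time and is no camera call; for the wrist camera it gives the pose at the moment of the call.
- bot.close_job(): hands the job in, once; it reports no verdict.
The state is a dict: "time": time; "joint_positions": joint angles; "dq": joint speeds; "tau": joint torques, N m; "tool_pos": TCP position; "tcp_rot": TCP orientation; "contact_force": force on the tool from outside, world axes, zero at the start; "moment": the same for the moment, N m; "grip_width": finger opening in mm.
Only numpy, scipy, OpenCV 4.12 (cv2) and the standard library are available. Lean on these libraries where they do the work, as an engineer would, in place of code of your own. Each camera call takes 0.05 s, during which the arm holds its last target. There are 200 camera calls.

## Working session

There is one attempt and no reset: what is moved stays moved. The work goes in short steps, Python scripts to look and compute and a tool call to move; the robot and the scene stay as the last step left them, time stands still between calls to the robot, and variables do not carry over. Pictures are saved under pics/ and viewed, about 12 in all and at most 16, crops included, and the job is handed in when it is done.

Besides the shell and the picture viewer there is one more tool, called after "Call:" as name(argument=value, ...) on one line, values as JSON. carry_out: Moves the arm, as the interface text tells. Its arguments: {"type":"object","properties":{"deltas":{"type":"array","items":{"type":"array","items":{"type":"array","items":{"type":"number"}}}},"fingers":{"type":"number"}},"required":["deltas"]}

```bash
ls; mkdir -p pics; python3 - <<'E'
from plant import bot
import cv2,numpy as np
for n in("scene","side"):
    p,d=bot.capture(n); cv2.imwrite(f"pics/{n}0.png",p); np.savez(f"{n}0.npz",p=p,d=d)
    print(n,bot.camera_model(n))
print(bot.get_obs())
E
```

```text
pics
scene {'K': array([[451.89498053,   0.        , 312.39590847],
       [  0.        , 451.89498053, 235.16328205],
       [  0.        ,   0.        ,   1.        ]]), 'distortion': array([0.01873478, 0.        , 0.        , 0.        , 0.        ]), 'camera_from_world': array([[-8.13772294e-01,  5.81166786e-01,  4.45197355e-03,
         4.56915379e+02],
       [ 4.27982724e-01,  6.04425343e-01, -6.71938087e-01,
        -2.02192122e+02],
       [-3.93198984e-01, -5.44899231e-01, -7.40593942e-01,
         1.16367323e+03],
       [ 0.00000000e+00,  0.00000000e+00,  0.00000000e+00,
         1.00000000e+00]])}
side {'K': array([[558.14518091,   0.        , 330.50542649],
       [  0.        , 558.14518091, 239.57873061],
       [  0.        ,   0.        ,   1.        ]]), 'distortion': array([-0.10826548,  0.        ,  0.        ,  0.        ,  0.        ]), 'camera_from_world': array([[ 9.98299395e-01, -5.80613105e-02, -5.21562823e-03,
        -5.65329802e+02],
       [-4.49728629e-02, -7.10141973e-01, -7.02620680e-01,
         9.10185130e+01],
       [ 3.70912409e-02,  7.01660361e-01, -7.11545485e-01,
         1.14253228e+03],
       [ 0.00000000e+00,  0.00000000e+00,  0.00000000e+00,
         1.00000000e+00]])}
{'time': 0.1, 'joint_positions': array([-1.45984411e-01,  3.42641553e-01,  1.52492486e+00, -1.85785805e-05,
        1.27537163e+00, -1.45975236e-01]), 'dq': array([ 0.00117286, -0.00274058, -0.00220773, -0.00078925,  0.00114118,
       -0.00020527]), 'tau': array([ 1.49919495e-03, -4.32001984e+01, -2.44694173e+01,  7.19219679e-02,
        5.25739230e-02, -9.79429342e-05]), 'tool_pos': array([5.24730392e+02, 6.55459010e-02, 2.91619181e+02]), 'tcp_rot': array([-3.14025899e+00, -1.78119311e-04,  1.57079245e+00]), 'contact_force': array([-0.45315796, -0.3447505 ,  0.16537985]), 'moment': array([ 0.01881309,  0.01763601, -0.03126749]), 'grip_width': 91.7273787654509}
```

View pics/scene0.png

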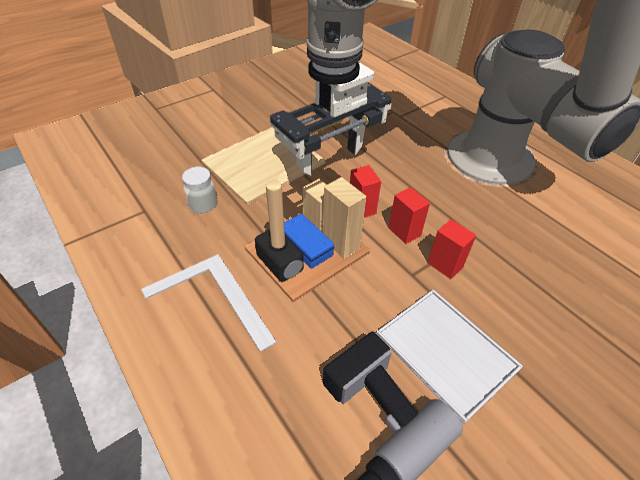

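View pics/side0.png

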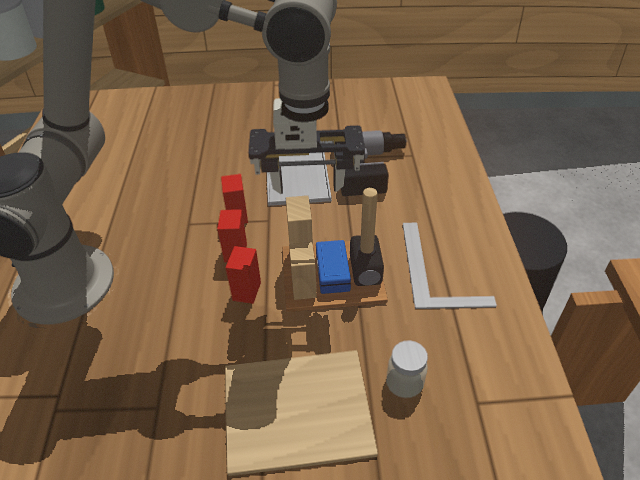

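The scene picture shows the tall offcut at (343,215), the short one behind it at (314,207), the mallet at (277,235) and the case at (308,240). The tray is at (450,350) and the board at (262,165). Three red look-alikes stand at (365,190), (409,215) and (452,249), and the pale block next to the tall one is the short_offcut. I'll measure these from depth.

```bash
cat > h.py <<'E'
import cv2,numpy as np
from plant import bot
def cloud(p,d,m):
    v,u=np.nonzero(d>0); z=d[v,u]
    n=cv2.undistortPoints(np.stack([u,v],1).astype(np.float32)[:,None],m["K"],m["distortion"])[:,0]
    c=np.c_[n*z[:,None],z]; T=m["camera_from_world"]
    return (c-T[:3,3])@T[:3,:3], p[v,u].astype(int), np.c_[u,v]
def rect(P):
    (c,s,a)=cv2.minAreaRect(P[:,:2].astype(np.float32)); 
    return np.round(c,1),np.round(s,1),round(a,1),len(P)
def topmap(clouds,f,x0=250,x1=900,y0=-450,y1=450,mm=1.5):
    # orthographic colour + height maps
    H=int((x1-x0)/mm);W=int((y1-y0)/mm);I=np.zeros((H,W,3),np.uint8);Z=np.full((H,W),-50.)
    for P,C,_ in clouds:
        r=((x1-P[:,0])/mm).astype(int);c=((y1-P[:,1])/mm).astype(int)
        k=(r>=0)&(r<H)&(c>=0)&(c<W)&(P[:,2]<230); o=np.argsort(P[k,2])
        r,c,z,C=r[k][o],c[k][o],P[k,2][o],C[k][o]
        b=z>Z[r,c]; I[r[b],c[b]]=C[b]; Z[r[b],c[b]]=z[b]
    cv2.imwrite(f,I)
E
python3 - <<'E'
from h import *
cl=[]
for n in("scene","side"):
    q=np.load(n+"0.npz"); c=cloud(q["p"],q["d"],bot.camera_model(n)); cl.append(c)
    P,C,U=c
    t=(abs(P[:,2])<8)&(P[:,0]>300)&(P[:,0]<800); print(n,"table z",np.median(P[t,2]),P[t,2].std())
    B,G,R=C.T
    ws=(P[:,0]>250)&(P[:,0]<900)&(abs(P[:,1])<450)
    blue=ws&(B>R+60)&(B>G+20)
    print("blue",P[blue].min(0),P[blue].max(0)); zt=np.percentile(P[blue,2],90); print(" top",zt,rect(P[blue&(abs(P[:,2]-zt)<4)]))
    red=ws&(R>G+90)&(R>B+90); print("red",P[red].min(0),P[red].max(0))
topmap(cl,"pics/top0.png")
E
```

```text
scene table z -0.35532294184943547 2.185650258432767
blue [ 512.14739631 -112.8703607    -1.93676313] [624.95909718  42.7929964  111.97820216]
 top 52.95895480791566 (array([568.8, -14. ]), array([ 60.5, 111.4]), 2.9, 1114)
red [ 250.13297322 -165.76677465   -4.08691834] [480.34435405 213.80752222 157.85858952]
side table z 0.5554922091644545 2.0847022013702343
blue [538.12822372 -71.58041366  46.00200548] [599.94999447  40.25206645  58.58520156]
 top 54.90761605989182 (array([569.3, -16.7]), array([ 58.4, 109.6]), 2.5, 1022)
red [312.60308465 -74.30023802  -3.53475675] [420.22686195 321.71508807 105.59139438]
```

View pics/top0.png

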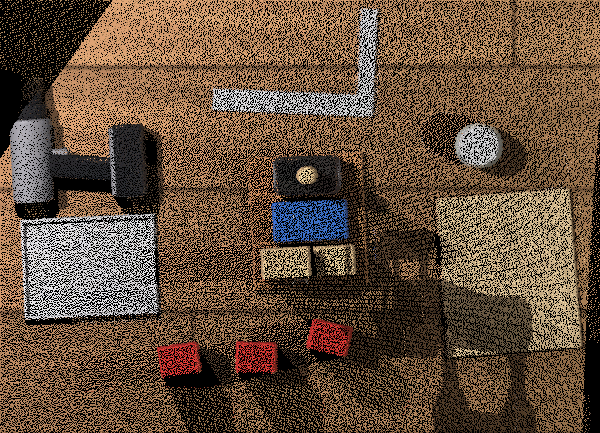

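The orthographic top map shows everything clearly: mallet (307,175), case (310,222), tall offcut (286,263), short offcut (335,260), board (510,272) and tray (90,268). The reds at (180,358), (257,357) and (330,337) are look-alikes. Next I'll fit the faces and zoom in to confirm the identities.

```bash
python3 - <<'E'
from h import *
from scipy.spatial import cKDTree
def big(P,r=6):
    # largest connected cluster
    from scipy.sparse.csgraph import connected_components
    from scipy.sparse import csr_matrix
    e=cKDTree(P).query_pairs(r,output_type='ndarray'); n,l=connected_components(csr_matrix((np.ones(len(e)),(e[:,0],e[:,1])),shape=(len(P),)*2),directed=False)
    return P[l==np.bincount(l).argmax()]
R={"tall":(480,540,-10,70,157,168),"short":(470,540,-90,-10,107,118),"handle":(610,665,-30,10,215,230),"head":(585,680,-80,50,63,76),"jar":(630,740,-310,-220,80,92),
"board":(350,630,-435,-195,8,16),"tray":(400,590,200,430,8.5,16),"bay":(470,690,-110,85,8,16)}
for n in("scene","side"):
    q=np.load(n+"0.npz"); P,C,U=cloud(q["p"],q["d"],bot.camera_model(n))
    for k,b in R.items():
        m=(P[:,0]>b[0])&(P[:,0]<b[1])&(P[:,1]>b[2])&(P[:,1]<b[3])&(P[:,2]>b[4])&(P[:,2]<b[5])
        if m.sum()>10:
            S=big(P[m]); print(n,k,rect(S),"z",np.median(S[:,2]).round(1), "mean", S.mean(0).round(1))
p=cv2.imread("pics/scene0.png")[160:300,230:490]; cv2.imwrite("pics/crop0.png",cv2.resize(p,None,fx=3,fy=3,interpolation=2))
E
```

```text
scene tall (array([505.1,  23.8]), array([46.6, 68. ]), 2.8, 652) z 161.1 mean [506.7  25.4 160.9]
scene short (array([508.9, -51. ]), array([45.6, 60.2]), 3.5, 332) z 111.2 mean [514.2 -55.3 111. ]
scene handle (array([637. ,  -8.4]), array([24.8, 25.4]), 85.8, 161) z 220.7 mean [637.6  -6.9 220.1]
scene head (array([636.8,  -8.5]), array([55.2, 93.8]), 2.1, 818) z 68.6 mean [641.5   1.3  68.7]
scene jar (array([ 681.2, -267. ]), array([57.3, 59.6]), 5.4, 418) z 84.3 mean [ 681.2 -265.    84.2]
scene board (array([ 501.1, -311.5]), array([218.6, 202.1]), 4.6, 3890) z 11.4 mean [ 517.2 -310.4   11.4]
scene tray (array([499.6, 316.6]), array([152.7, 200.1]), 2.7, 1124) z 10.7 mean [505.5 328.   10.8]
scene bay (array([570.7, -11.3]), array([194.5, 172.5]), 2.8, 1661) z 11.1 mean [597.   41.9  11.1]
side tall (array([506.2,  22.7]), array([44.8, 67.8]), 3.4, 549) z 162.5 mean [506.5  21.6 162.5]
side short (array([509.4, -51.8]), array([44.9, 62.3]), 3.5, 580) z 112.4 mean [509.5 -54.8 112.3]
side handle (array([636.8, -12.2]), array([24.3, 25.6]), 68.6, 145) z 221.7 mean [637.  -14.  221.2]
side head (array([637. , -13.5]), array([57.5, 98. ]), 1.7, 733) z 69.7 mean [635.6 -24.6  69.5]
side jar (array([ 682.4, -270.3]), array([58.7, 58.7]), 12.3, 892) z 85.8 mean [ 681.5 -271.3   85.7]
side board (array([ 490.8, -313.3]), array([241.4, 202.7]), 4.5, 15160) z 12.5 mean [ 489.9 -321.    12.5]
side tray (array([441.4, 227.2]), array([29.9, 61.2]), 43.8, 67) z 11.9 mean [443.1 225.5  12. ]
side bay (array([569.4, -12.9]), array([200.1, 174. ]), 2.4, 2007) z 12.3 mean [564.1 -59.1  12.3]
```

View pics/crop0.png

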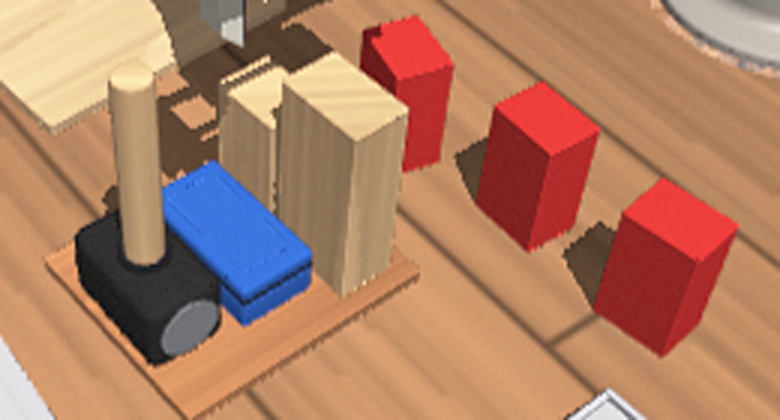

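The crop confirms it: the pale short block at (250,110) stands next to the tall one at (345,130), and the red blocks are decoys. I'll clear the mallet first, then the tall offcut, then the short one.

Moves use a frame aligned with the bay (2.8° yaw), where tool x = b and tool y = a.

Call:
carry_out(deltas=[[[0,0,-15,0],[0,0,-30,-0.56],[-1,15,-30,-0.56],[-3,35,-30,-0.56],[-5,60,-30,-0.56],[-8,85,-30,-0.56],[-10,105,-30,-0.56],[-10.3,112,-30,-0.56],[-10.3,112,-30,-0.56],[-10.3,112,-10,-0.56],[-10.3,112,12,-0.56],[-10.3,112,32,-0.56],[-10.3,112,42,-0.56],[-10.3,112,42,-0.56],[-10.3,112,42,-0.56]]])

```text
time: 1.6
tool_pos: [637.0, -10.2, 251.3]
tcp_rot: [3.14, 0.0, 1.62]
contact_force: [0.2, 0.2, 2.0]
grip_width: 91.2
```

Call:
carry_out(deltas=[[[0,0,0,0],[0,0,0,0],[0,0,0,0],[0,0,0,0],[0,0,0,0],[0,0,0,0],[0,0,0,0],[0,0,0,0],[0,0,-3,0],[0,0,-10,0],[0,0,-22,0],[0,0,-36,0],[0,0,-50,0],[0,0,-62,0],[0,0,-68,0],[0,0,-70,0],[0,0,-70,0]]], fingers=15)

```text
time: 3.3
tool_pos: [636.9, -10.3, 320.2]
tcp_rot: [-3.141, -0.0, 1.62]
contact_force: [0.1, -0.6, -4.8]
grip_width: 26.4
```

Call:
carry_out(deltas=[[[-4,-1,0,0],[-12,-4,0,0],[-26,-8,0,0],[-44,-13,0,0],[-64,-19,0,0],[-86,-25,0,0],[-108,-32,0,0],[-130,-38,0,0],[-152,-45,0,0],[-174,-51,0,0],[-196,-57,0,0],[-218,-64,0,0],[-240,-70,0,0],[-259,-76,0,0],[-275,-81,0,0],[-286,-84,0,0],[-292,-86,0,0],[-293,-86,0,0],[-293,-86,0,0],[-293,-86,0,0]]])

```text
time: 5.3
tool_pos: [565.8, -306.3, 320.3]
tcp_rot: [3.141, -0.0, 1.621]
contact_force: [0.3, -0.3, -4.6]
grip_width: 26.1
```

Call:
carry_out(deltas=[[[0,0,5,0],[0,0,15,0],[0,0,28,0],[0,0,41,0],[0,0,53,0],[0,0,61,0],[0,0,66,0],[0,0,68,0],[0,0,69.5,0],[0,0,69.5,0],[0,0,69.5,0]]])

```text
time: 6.4
tool_pos: [565.7, -307.4, 251.6]
tcp_rot: [3.14, 0.001, 1.62]
contact_force: [-0.3, 0.7, -1.5]
grip_width: 26.5
```

Call:
carry_out(deltas=[[[0,0,0.5,0],[0,0,0.5,0],[0,0,0.5,0]]])

```text
time: 6.7
tool_pos: [565.7, -307.4, 251.5]
tcp_rot: [3.14, 0.001, 1.62]
contact_force: [-1.1, 0.1, 6.3]
grip_width: 26.7
```

Call:
carry_out(deltas=[[[0,0,0,0],[0,0,0,0],[0,0,0,0],[0,0,0,0],[0,0,0,0],[0,0,0,0],[0,0,-10,0],[0,0,-30,0],[0,0,-55,0],[0,0,-70,0],[0,0,-70,0]]], fingers=91)

```text
time: 7.8
tool_pos: [566.1, -307.6, 323.8]
tcp_rot: [3.137, 0.004, 1.62]
contact_force: [-0.3, 0.6, -0.4]
grip_width: 91.2
```

```bash
python3 - <<'E'
from h import *
p,d=bot.capture("side"); cv2.imwrite("pics/side1.png",p)
P,C,U=cloud(p,d,bot.camera_model("side"))
m=(abs(P[:,0]-566)<25)&(abs(P[:,1]+307)<25)&(P[:,2]>215)&(P[:,2]<230); print(rect(P[m]),np.median(P[m,2]))
print(bot.get_obs()["tool_pos"])
E
```

```text
(array([ 567.1, -308.9]), array([25.2, 25.8]), 52.1, 257) 221.809657820086
[ 565.68337704 -307.30923129  321.7417643 ]
```

View pics/side1.png

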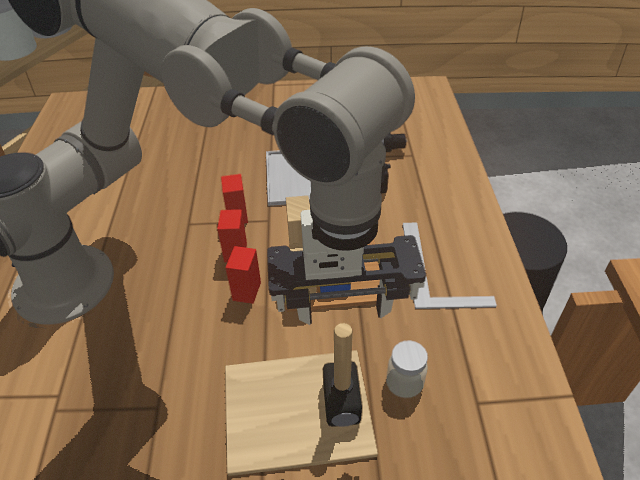

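The mallet stands upright on the board at (343,375). Now the tall offcut.

Call:
carry_out(deltas=[[[10,-1,0,0],[30,-4,0,0],[55,-7,0,0],[85,-11,0,0],[115,-15,0,0],[145,-19,0,0],[175,-23,0,0],[205,-27,0,0],[235,-31,0,0],[265,-35,0,0],[292,-38,0,0],[313,-41,0,0],[327,-43,0,0],[333,-43.6,0,0],[333,-43.6,0,0],[333,-43.6,0,0]]])

```text
time: 9.45
tool_pos: [505.7, 22.8, 320.0]
tcp_rot: [-3.141, 0.0, 1.619]
contact_force: [0.4, -0.2, 0.8]
grip_width: 91.2
```

Call:
carry_out(deltas=[[[0,0,8,0],[0,0,24,0],[0,0,45,0],[0,0,66,0],[0,0,87,0],[0,0,106,0],[0,0,121,0],[0,0,130,0],[0,0,133,0],[0,0,133,0],[0,0,133,0]]])

```text
time: 10.55
tool_pos: [506.0, 23.2, 187.8]
tcp_rot: [3.14, 0.0, 1.619]
contact_force: [-0.0, 0.3, 0.6]
grip_width: 91.1
```

Call:
carry_out(deltas=[[[0,0,0,0],[0,0,0,0],[0,0,0,0],[0,0,0,0],[0,0,0,0],[0,0,0,0],[0,0,0,0],[0,0,-3,0],[0,0,-10,0],[0,0,-22,0],[0,0,-37,0],[0,0,-53,0],[0,0,-70,0],[0,0,-88,0],[0,0,-104,0],[0,0,-115,0],[0,0,-120,0],[0,0,-120,0]]], fingers=32)

```text
time: 12.35
tool_pos: [505.7, 23.3, 307.9]
tcp_rot: [3.14, 0.0, 1.62]
contact_force: [0.0, 0.8, -3.6]
grip_width: 44.7
```

Call:
carry_out(deltas=[[[-6,-2,0,0],[-18,-6,0,0],[-36,-11,0,0],[-58,-17,0,0],[-82,-23,0,0],[-108,-30,0,0],[-134,-37,0,0],[-160,-44,0,0],[-186,-51,0,0],[-212,-58,0,0],[-238,-65,0,0],[-264,-72,0,0],[-290,-78,0,0],[-315,-84,0,0],[-338,-90,0,0],[-358,-95,0,0],[-372,-98,0,0],[-380,-100,0,0],[-382,-100,0,0],[-382,-100,0,0]]])

```text
time: 14.35
tool_pos: [424.4, -362.8, 307.1]
tcp_rot: [-3.142, -0.001, 1.62]
contact_force: [0.6, -0.1, -2.6]
grip_width: 44.9
```

Call:
carry_out(deltas=[[[0,0,5,0],[0,0,18,0],[0,0,34,0],[0,0,51,0],[0,0,68,0],[0,0,84,0],[0,0,98,0],[0,0,109,0],[0,0,115,0],[0,0,118,0],[0,0,119.5,0],[0,0,120,0],[0,0,120,0]]])

```text
time: 15.65
tool_pos: [424.5, -363.3, 187.7]
tcp_rot: [3.141, 0.001, 1.62]
contact_force: [-0.8, -0.2, -2.4]
grip_width: 44.8
```

Call:
carry_out(deltas=[[[0,0,0.7,0],[0,0,0.7,0],[0,0,0.7,0]]])

```text
time: 15.95
tool_pos: [424.6, -363.4, 187.2]
tcp_rot: [3.141, 0.001, 1.62]
contact_force: [-0.6, -0.6, 1.4]
grip_width: 44.5
```

Call:
carry_out(deltas=[[[0,0,0,0],[0,0,0,0],[0,0,0,0],[0,0,0,0],[0,0,0,0],[0,0,-8,0],[0,0,-25,0],[0,0,-45,0],[0,0,-60.7,0],[0,0,-60.7,0]]], fingers=91)

```text
time: 16.95
tool_pos: [425.1, -363.8, 250.0]
tcp_rot: [3.138, 0.004, 1.62]
contact_force: [-0.0, 0.5, -0.4]
grip_width: 91.4
```

Call:
carry_out(deltas=[[[8,3,0,0],[25,8,0,0],[48,16,0,0],[75,24,0,0],[103,33,0,0],[131,43,0,0],[159,52,0,0],[187,61,0,0],[215,70,0,0],[243,79,0,0],[270,88,0,0],[290,94,0,0],[302,98,0,0],[308,100,0,0],[308,100,0,0],[308,100,0,0]]])

```text
time: 18.55
tool_pos: [509.0, -51.0, 247.1]
tcp_rot: [-3.141, 0.0, 1.619]
contact_force: [-0.5, 0.1, -0.6]
grip_width: 91.0
```

Call:
carry_out(deltas=[[[0,0,8,0],[0,0,24,0],[0,0,44,0],[0,0,64,0],[0,0,82,0],[0,0,95,0],[0,0,102,0],[0,0,104,0],[0,0,104,0],[0,0,104,0]]])

```text
time: 19.55
tool_pos: [509.6, -50.8, 143.8]
tcp_rot: [3.14, 0.0, 1.619]
contact_force: [0.1, 0.6, 0.0]
grip_width: 91.0
```

Call:
carry_out(deltas=[[[0,0,0,0],[0,0,0,0],[0,0,0,0],[0,0,0,0],[0,0,0,0],[0,0,0,0],[0,0,0,0],[0,0,-3,0],[0,0,-10,0],[0,0,-22,0],[0,0,-37,0],[0,0,-53,0],[0,0,-70,0],[0,0,-88,0],[0,0,-104,0],[0,0,-115,0],[0,0,-120,0],[0,0,-120,0]]], fingers=32)

```text
time: 21.35
tool_pos: [509.4, -50.6, 263.9]
tcp_rot: [3.14, 0.0, 1.62]
contact_force: [-0.4, 0.2, -1.5]
grip_width: 45.3
```

Call:
carry_out(deltas=[[[-5,-2,0,0],[-15,-7,0,0],[-30,-14,0,0],[-48,-22,0,0],[-68,-32,0,0],[-90,-42,0,0],[-112,-52,0,0],[-134,-63,0,0],[-156,-73,0,0],[-177,-83,0,0],[-195,-91,0,0],[-208,-97,0,0],[-216,-101,0,0],[-218,-102,0,0],[-218,-102,0,0],[-218,-102,0,0]]])

```text
time: 22.95
tool_pos: [418.2, -272.7, 263.2]
tcp_rot: [3.142, -0.0, 1.62]
contact_force: [-1.0, 0.1, -1.5]
grip_width: 45.1
```

Call:
carry_out(deltas=[[[0,0,5,0],[0,0,18,0],[0,0,34,0],[0,0,51,0],[0,0,68,0],[0,0,84,0],[0,0,98,0],[0,0,109,0],[0,0,115,0],[0,0,118,0],[0,0,119.5,0],[0,0,120.5,0],[0,0,120.5,0],[0,0,120.5,0]]])

```text
time: 24.35
tool_pos: [418.2, -273.5, 143.2]
tcp_rot: [3.141, 0.001, 1.62]
contact_force: [-0.4, -0.8, -0.5]
grip_width: 45.0
```

Call:
carry_out(deltas=[[[0,0,0.3,0],[0,0,0.3,0],[0,0,0.3,0],[0,0,0.3,0],[0,0,0.3,0],[0,0,0.3,0],[0,0,-8,0],[0,0,-25,0],[0,0,-48,0],[0,0,-72,0],[0,0,-92,0],[0,0,-100.5,0],[0,0,-100.5,0]]], fingers=91)

```text
time: 25.65
tool_pos: [418.3, -273.6, 244.5]
tcp_rot: [3.14, 0.002, 1.62]
contact_force: [0.2, 0.5, 0.3]
grip_width: 91.0
```

Call:
carry_out(deltas=[[[6,4,0,0],[20,14,0,0],[40,27,0,0],[65,43,0,0],[92,60,0,0],[119,78,0,0],[146,96,0,0],[173,114,0,0],[200,132,0,0],[223,147,0,0],[240,158,0,0],[248,162,0,0],[250,163.5,0,0],[250,163.5,0,0],[250,163.5,0,0]]])

```text
time: 27.15
tool_pos: [568.7, -16.4, 243.0]
tcp_rot: [-3.141, 0.0, 1.619]
contact_force: [-0.1, 0.3, 0.3]
grip_width: 91.0
```

```bash
python3 - <<'E'
from h import *
p,d=bot.capture("side"); cv2.imwrite("pics/side2.png",p)
c1=cloud(p,d,bot.camera_model("side"))
p,d=bot.capture("scene"); c2=cloud(p,d,bot.camera_model("scene"))
for P,C,U in(c1,c2):
    B,G,R=C.T; m=(B>R+60)&(B>G+20)&(P[:,0]>500)&(P[:,0]<640)&(abs(P[:,1])<120)&(abs(P[:,2]-53)<5)
    if m.sum()>20: print(rect(P[m]),np.median(P[m,2]))
    for n,b in dict(tall=(425,-363,162),short=(418,-273,112),mal=(566,-307,222)).items():
        k=(abs(P[:,0]-b[0])<40)&(abs(P[:,1]-b[1])<45)&(abs(P[:,2]-b[2])<6)
        if k.sum()>20: print(n,rect(P[k]),np.median(P[k,2]))
E
```

```text
(array([569. , -15.7]), array([ 58.3, 109.8]), 2.7, 1166) 52.78483414971912
tall (array([ 426.2, -366. ]), array([45.3, 71.7]), 3.5, 1443) 162.3861279301241
short (array([ 420. , -275.2]), array([44.3, 58.7]), 3.3, 791) 112.61180960748621
mal (array([ 566.6, -309.5]), array([25.6, 26.5]), 53.8, 253) 221.80500613695148
(array([568.9, -14.2]), array([ 60.6, 111.7]), 2.8, 1177) 51.524446730170794
tall (array([ 425.1, -364.4]), array([45.7, 75.6]), 1.0, 278) 162.34277731915043
short (array([ 437.8, -291.5]), array([29.4, 12. ]), 56.9, 39) 110.4851957320716
mal (array([ 566. , -305.4]), array([25.2, 25.1]), 58.7, 93) 221.67073490697416
```

View pics/side2.png

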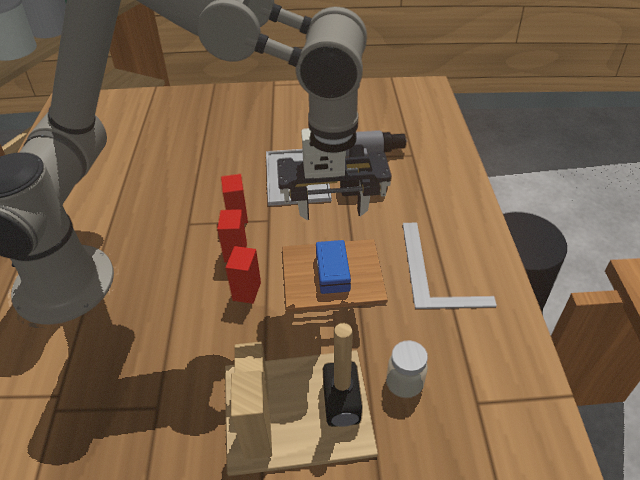

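All three stand upright on the board and the case alone is left on the base at (333,265), undisturbed and under the gripper. Gripping it now.

Call:
carry_out(deltas=[[[0,0,10,0],[0,0,30,0],[0,0,55,0],[0,0,80,0],[0,0,105,0],[0,0,127,0],[0,0,144,0],[0,0,154,0],[0,0,158,0],[0,0,158,0],[0,0,158,0]]])

```text
time: 28.35
tool_pos: [569.6, -15.7, 86.0]
tcp_rot: [3.14, 0.0, 1.62]
contact_force: [0.5, 0.1, -0.1]
grip_width: 90.7
```

Call:
carry_out(deltas=[[[0,0,0,0],[0,0,0,0],[0,0,0,0],[0,0,0,0],[0,0,0,0],[0,0,0,0],[0,0,-3,0],[0,0,-10,0],[0,0,-22,0],[0,0,-37,0],[0,0,-53,0],[0,0,-66,0],[0,0,-76,0],[0,0,-80,0],[0,0,-80,0]]], fingers=45)

```text
time: 29.85
tool_pos: [569.3, -15.6, 165.8]
tcp_rot: [3.141, 0.0, 1.62]
contact_force: [-0.4, 0.1, -3.0]
grip_width: 59.6
```

Call:
carry_out(deltas=[[[6,-1,0,0],[18,-3,0,0],[36,-6,0,0],[58,-9,0,0],[82,-13,0,0],[108,-17,0,0],[134,-21,0,0],[160,-26,0,0],[186,-30,0,0],[212,-34,0,0],[238,-38,0,0],[264,-42,0,0],[288,-46,0,0],[308,-49,0,0],[323,-51,0,0],[331,-53,0,0],[334,-53,0,0],[334,-53,0,0],[334,-53,0,0]]])

```text
time: 31.75
tool_pos: [500.0, 314.7, 165.2]
tcp_rot: [-3.141, 0.0, 1.619]
contact_force: [0.5, 0.1, -2.4]
grip_width: 59.8
```

Call:
carry_out(deltas=[[[0,0,5,0],[0,0,17,0],[0,0,32,0],[0,0,47,0],[0,0,61,0],[0,0,72,0],[0,0,79,0],[0,0,83,0],[0,0,85,0],[0,0,86.5,0],[0,0,87.2,0],[0,0,87.2,0]]])

```text
time: 32.95
tool_pos: [500.1, 315.5, 78.5]
tcp_rot: [3.141, -0.0, 1.62]
contact_force: [1.1, -0.1, -2.9]
grip_width: 60.0
```

Call:
carry_out(deltas=[[[0,0,0.4,0],[0,0,0.8,0],[0,0,0.8,0]]])

```text
time: 33.25
tool_pos: [500.1, 315.5, 78.4]
tcp_rot: [3.14, -0.0, 1.62]
contact_force: [-2.1, -1.1, 5.5]
grip_width: 59.8
```

Call:
carry_out(deltas=[[[0,0,0,0],[0,0,0,0],[0,0,0,0],[0,0,0,0],[0,0,-6,0],[0,0,-20,0],[0,0,-45,0],[0,0,-75,0],[0,0,-105,0],[0,0,-135,0],[0,0,-158,0],[0,0,-165,0],[0,0,-165,0]]], fingers=78)

```text
time: 34.55
tool_pos: [500.1, 315.6, 243.8]
tcp_rot: [3.139, -0.001, 1.62]
contact_force: [0.5, 0.8, 0.1]
grip_width: 78.1
```

Call:
carry_out(deltas=[[[-10,-2,0,0],[-28,-5,0,0],[-55,-10,0,0],[-88,-17,0,0],[-124,-24,0,0],[-160,-30,0,0],[-196,-37,0,0],[-232,-44,0,0],[-262,-50,0,0],[-284,-54,0,0],[-296,-56,0,0],[-300,-57,0,0]]], fingers=91)

```text
time: 35.75
tool_pos: [456.9, 11.9, 241.4]
tcp_rot: [-3.14, -0.0, 1.618]
contact_force: [-0.1, 0.1, 1.1]
grip_width: 90.7
```

```bash
python3 - <<'E'
from h import *
p,d=bot.capture("scene"); cv2.imwrite("pics/scene3.png",p)
P,C,U=cloud(p,d,bot.camera_model("scene"))
B,G,R=C.T; m=(B>R+60)&(B>G+20)&(P[:,0]>400)&(P[:,0]<600)&(P[:,1]>200)&(P[:,2]>40)&(P[:,2]<52)
print(rect(P[m]),np.median(P[m,2]))
m=(P[:,0]>400)&(P[:,0]<590)&(P[:,1]>200)&(P[:,1]<430)&(P[:,2]>8.5)&(P[:,2]<16); print("rim",rect(P[m]))
E
```

```text
(array([501.5, 316.5]), array([ 60.2, 109.3]), 3.2, 2081) 44.33661705477
rim (array([499.3, 316.6]), array([153. , 200.2]), 2.8, 1300)
```

View pics/scene3.png

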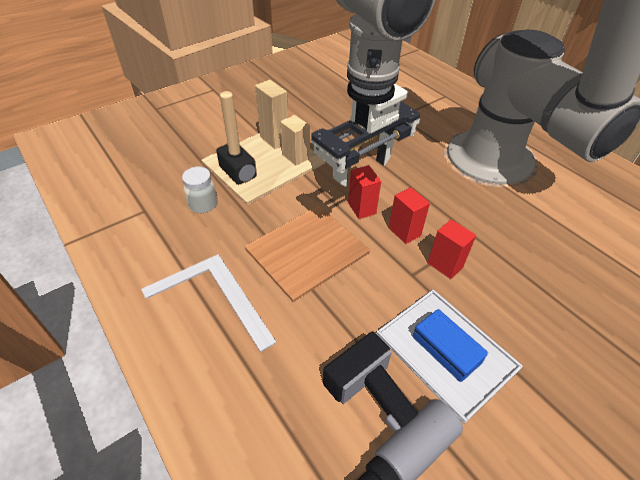

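The case lies flat in the tray at (450,343), about 2 mm off centre and aligned. The square, jar and drill haven't moved. Now I'll put things back, starting with the short offcut.

Call:
carry_out(deltas=[[[-8,-2,0,0],[-24,-5,0,0],[-48,-9,0,0],[-78,-15,0,0],[-110,-21,0,0],[-142,-27,0,0],[-174,-33,0,0],[-206,-39,0,0],[-236,-45,0,0],[-262,-50,0,0],[-278,-53,0,0],[-284,-53.5,0,0],[-284,-53.5,0,0],[-284,-53.5,0,0]]])

```text
time: 37.2
tool_pos: [418.2, -272.3, 242.1]
tcp_rot: [-3.141, -0.001, 1.621]
contact_force: [-0.4, -0.2, -0.8]
grip_width: 90.9
```

Call:
carry_out(deltas=[[[0,0,8,0],[0,0,24,0],[0,0,42,0],[0,0,60,0],[0,0,77,0],[0,0,91,0],[0,0,98,0],[0,0,99.8,0],[0,0,99.8,0],[0,0,99.8,0]]])

```text
time: 38.2
tool_pos: [418.3, -273.4, 143.0]
tcp_rot: [3.141, 0.001, 1.62]
contact_force: [0.7, -0.4, 0.2]
grip_width: 91.2
```

Call:
carry_out(deltas=[[[0,0,0,0],[0,0,0,0],[0,0,0,0],[0,0,0,0],[0,0,0,0],[0,0,0,0],[0,0,0,0],[0,0,-3,0],[0,0,-10,0],[0,0,-22,0],[0,0,-37,0],[0,0,-53,0],[0,0,-70,0],[0,0,-88,0],[0,0,-104,0],[0,0,-115,0],[0,0,-120,0],[0,0,-120,0]]], fingers=32)

```text
time: 40.0
tool_pos: [418.1, -273.4, 263.1]
tcp_rot: [3.141, 0.001, 1.62]
contact_force: [-0.2, 0.1, -0.6]
grip_width: 45.2
```

Call:
carry_out(deltas=[[[5,2,0,0],[15,7,0,0],[30,14,0,0],[48,22,0,0],[68,32,0,0],[90,42,0,0],[112,52,0,0],[134,63,0,0],[156,73,0,0],[177,83,0,0],[195,91,0,0],[208,97,0,0],[216,101,0,0],[218,102,0,0],[218,102,0,0],[218,102,0,0]]])

```text
time: 41.6
tool_pos: [509.1, -51.1, 262.4]
tcp_rot: [-3.141, 0.0, 1.619]
contact_force: [-1.0, -0.2, -2.0]
grip_width: 44.8
```

Call:
carry_out(deltas=[[[0,0,5,0],[0,0,18,0],[0,0,34,0],[0,0,51,0],[0,0,68,0],[0,0,84,0],[0,0,98,0],[0,0,109,0],[0,0,115,0],[0,0,118,0],[0,0,119.2,0],[0,0,119.8,0],[0,0,119.8,0]]])

```text
time: 42.9
tool_pos: [509.5, -50.6, 143.0]
tcp_rot: [3.141, 0.0, 1.62]
contact_force: [1.2, 0.2, -1.3]
grip_width: 45.5
```

Call:
carry_out(deltas=[[[0,0,0.4,0],[0,0,0.4,0],[0,0,0.4,0]]])

```text
time: 43.2
tool_pos: [509.3, -50.6, 142.4]
tcp_rot: [3.141, 0.0, 1.62]
contact_force: [-0.5, -0.6, -0.6]
grip_width: 44.9
```

Call:
carry_out(deltas=[[[0,0,0,0],[0,0,0,0],[0,0,0,0],[0,0,0,0],[0,0,0,0],[0,0,-8,0],[0,0,-25,0],[0,0,-48,0],[0,0,-74,0],[0,0,-95,0],[0,0,-105,0],[0,0,-105,0]]], fingers=91)

```text
time: 44.4
tool_pos: [509.8, -50.7, 248.7]
tcp_rot: [3.138, 0.001, 1.62]
contact_force: [-0.5, 0.4, 0.0]
grip_width: 91.3
```

Call:
carry_out(deltas=[[[-8,-3,0,0],[-25,-8,0,0],[-48,-16,0,0],[-75,-24,0,0],[-103,-33,0,0],[-131,-43,0,0],[-159,-52,0,0],[-187,-61,0,0],[-215,-70,0,0],[-243,-79,0,0],[-270,-88,0,0],[-290,-94,0,0],[-302,-98,0,0],[-308,-100,0,0],[-308,-100,0,0],[-308,-100,0,0]]])

```text
time: 46.0
tool_pos: [424.5, -362.3, 246.9]
tcp_rot: [-3.141, -0.001, 1.62]
contact_force: [0.1, 0.3, 0.2]
grip_width: 91.1
```

Call:
carry_out(deltas=[[[0,0,8,0],[0,0,22,0],[0,0,38,0],[0,0,51,0],[0,0,59,0],[0,0,60.7,0],[0,0,60.7,0],[0,0,60.7,0]]])

```text
time: 46.8
tool_pos: [424.7, -363.2, 187.1]
tcp_rot: [3.141, 0.001, 1.62]
contact_force: [-0.1, -0.1, -0.4]
grip_width: 90.7
```

Call:
carry_out(deltas=[[[0,0,0,0],[0,0,0,0],[0,0,0,0],[0,0,0,0],[0,0,0,0],[0,0,0,0],[0,0,0,0],[0,0,-3,0],[0,0,-10,0],[0,0,-22,0],[0,0,-37,0],[0,0,-53,0],[0,0,-70,0],[0,0,-88,0],[0,0,-104,0],[0,0,-115,0],[0,0,-120,0],[0,0,-120,0]]], fingers=32)

```text
time: 48.6
tool_pos: [424.5, -363.2, 307.2]
tcp_rot: [3.141, 0.001, 1.62]
contact_force: [1.0, 0.3, -2.5]
grip_width: 44.4
```

Call:
carry_out(deltas=[[[6,2,0,0],[18,6,0,0],[36,11,0,0],[58,17,0,0],[82,23,0,0],[108,30,0,0],[134,37,0,0],[160,44,0,0],[186,51,0,0],[212,58,0,0],[238,65,0,0],[264,72,0,0],[290,78,0,0],[315,84,0,0],[338,90,0,0],[358,95,0,0],[372,98,0,0],[380,100,0,0],[382,100,0,0],[382,100,0,0]]])

```text
time: 50.6
tool_pos: [505.4, 23.3, 306.5]
tcp_rot: [-3.141, 0.0, 1.62]
contact_force: [-0.4, 0.6, -3.9]
grip_width: 44.9
```

```bash
python3 - <<'E'
from h import *
p,d=bot.capture("side"); cv2.imwrite("pics/side4.png",p)
P,C,U=cloud(p,d,bot.camera_model("side"))
m=(P[:,0]>470)&(P[:,0]<540)&(P[:,1]>-95)&(P[:,1]<-14)&(P[:,2]>107)&(P[:,2]<118)
print("short",rect(P[m]),np.median(P[m,2]),P[m].mean(0))
E
```

```text
short (array([510.7, -53.4]), array([45. , 61.5]), 3.3, 578) 112.31597055817339 [510.69349823 -55.17980987 112.168017  ]
```

View pics/side4.png

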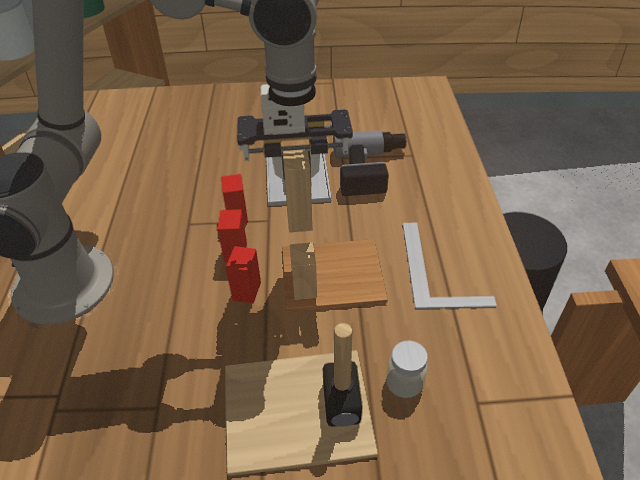

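The short offcut stands at (303,270), about 1.5 mm from its measured start, and the tall one hangs upright above its own place. Lowering it.

Call:
carry_out(deltas=[[[0,0,5,0],[0,0,18,0],[0,0,34,0],[0,0,51,0],[0,0,68,0],[0,0,84,0],[0,0,98,0],[0,0,109,0],[0,0,115,0],[0,0,118,0],[0,0,119,0],[0,0,119.8,0],[0,0,119.8,0]]])

```text
time: 51.95
tool_pos: [505.8, 23.3, 187.2]
tcp_rot: [3.141, 0.0, 1.62]
contact_force: [0.1, -0.3, -1.8]
grip_width: 44.8
```

Call:
carry_out(deltas=[[[0,0,0.3,0],[0,0,0.3,0],[0,0,0.3,0]]])

```text
time: 52.25
tool_pos: [505.7, 23.3, 186.6]
tcp_rot: [3.141, 0.0, 1.62]
contact_force: [-0.1, 0.0, -2.3]
grip_width: 44.8
```

Call:
carry_out(deltas=[[[0,0,0.4,0],[0,0,0.7,0],[0,0,0.7,0],[0,0,0.7,0]]])

```text
time: 52.65
tool_pos: [505.7, 23.3, 186.5]
tcp_rot: [3.141, 0.0, 1.62]
contact_force: [-2.4, -0.7, 5.9]
grip_width: 45.0
```

Call:
carry_out(deltas=[[[0,0,-0.5,0],[0,0,-0.5,0],[0,0,-0.5,0],[0,0,-0.5,0],[0,0,-0.5,0],[0,0,-8,0],[0,0,-25,0],[0,0,-48,0],[0,0,-74,0],[0,0,-100,0],[0,0,-122,0],[0,0,-134.5,0],[0,0,-134.5,0]]], fingers=91)

```text
time: 53.95
tool_pos: [506.2, 23.3, 322.6]
tcp_rot: [3.137, 0.001, 1.62]
contact_force: [0.2, 0.7, 0.4]
grip_width: 90.9
```

Call:
carry_out(deltas=[[[-10,1,0,0],[-30,4,0,0],[-55,7,0,0],[-85,11,0,0],[-115,15,0,0],[-145,19,0,0],[-175,23,0,0],[-205,27,0,0],[-235,31,0,0],[-265,35,0,0],[-292,38,0,0],[-313,41,0,0],[-327,43,0,0],[-333,43.6,0,0],[-333,43.6,0,0],[-333,43.6,0,0]]])

```text
time: 55.55
tool_pos: [565.2, -306.7, 319.7]
tcp_rot: [-3.141, -0.001, 1.62]
contact_force: [0.0, -0.5, 0.3]
grip_width: 90.9
```

Call:
carry_out(deltas=[[[0,0,8,0],[0,0,22,0],[0,0,40,0],[0,0,56,0],[0,0,67,0],[0,0,70,0],[0,0,70,0],[0,0,70,0]]])

```text
time: 56.35
tool_pos: [565.7, -307.2, 251.1]
tcp_rot: [3.14, 0.001, 1.62]
contact_force: [0.0, -0.1, -0.3]
grip_width: 90.6
```

Call:
carry_out(deltas=[[[0,0,0,0],[0,0,0,0],[0,0,0,0],[0,0,0,0],[0,0,0,0],[0,0,0,0],[0,0,0,0],[0,0,0,0],[0,0,-3,0],[0,0,-10,0],[0,0,-22,0],[0,0,-36,0],[0,0,-50,0],[0,0,-62,0],[0,0,-68,0],[0,0,-70,0],[0,0,-70,0]]], fingers=15)

```text
time: 58.05
tool_pos: [565.4, -307.1, 320.1]
tcp_rot: [-3.141, -0.0, 1.62]
contact_force: [-0.2, -0.4, -4.6]
grip_width: 26.6
```

Call:
carry_out(deltas=[[[4,1,0,0],[12,4,0,0],[26,8,0,0],[44,13,0,0],[64,19,0,0],[86,25,0,0],[108,32,0,0],[130,38,0,0],[152,45,0,0],[174,51,0,0],[196,57,0,0],[218,64,0,0],[240,70,0,0],[259,76,0,0],[275,81,0,0],[286,84,0,0],[292,86,0,0],[293,86,0,0],[293,86,0,0],[293,86,0,0]]])

```text
time: 60.05
tool_pos: [636.9, -11.1, 320.2]
tcp_rot: [-3.141, 0.0, 1.619]
contact_force: [0.3, 0.6, -4.6]
grip_width: 26.4
```

Call:
carry_out(deltas=[[[0,0,5,0],[0,0,15,0],[0,0,28,0],[0,0,41,0],[0,0,53,0],[0,0,61,0],[0,0,66,0],[0,0,68,0],[0,0,69.3,0],[0,0,69.8,0],[0,0,69.8,0]]])

```text
time: 61.15
tool_pos: [637.1, -10.4, 251.4]
tcp_rot: [3.14, 0.0, 1.62]
contact_force: [-1.5, 0.2, 0.4]
grip_width: 26.3
```

Touching down. Next I release it, back away and check.

Call:
carry_out(deltas=[[[0,0,0.2,0],[0,0,0.2,0],[0,0,0.2,0],[0,0,0,0],[0,0,0,0],[0,0,0,0],[0,0,0,0],[0,0,-10,0],[0,0,-30,0],[0,0,-55,0],[0,0,-80,0],[0,0,-90,0],[0,0,-90,0]]], fingers=91)

```text
time: 62.45
tool_pos: [637.4, -10.3, 342.4]
tcp_rot: [3.138, 0.001, 1.62]
contact_force: [0.4, -0.1, -0.1]
grip_width: 90.9
```

Call:
carry_out(deltas=[[[-10,0,0,0],[-30,0,0,0],[-55,-10,0,0],[-85,-25,0,0],[-115,-45,0,0],[-145,-65,0,0],[-175,-85,0,0],[-205,-105,0,0],[-235,-125,0,0],[-265,-145,0,0],[-285,-155,0,0],[-300,-160,0,0],[-300,-160,0,0],[-300,-160,0,0],[-300,-160,0,0]]])

```text
time: 63.95
tool_pos: [492.4, -316.7, 340.1]
tcp_rot: [-3.141, -0.001, 1.621]
contact_force: [-0.1, -0.1, -0.4]
grip_width: 91.1
```

```bash
python3 - <<'E'
from h import *
R={"tall":(475,540,-14,70,157,168),"short":(470,540,-95,-14,107,118),"handle":(610,665,-35,15,215,230),"head":(585,690,-85,55,63,76),"jar":(630,740,-310,-220,80,92),"case":(440,560,240,390,40,51)}
for n in("scene","side"):
    p,d=bot.capture(n); cv2.imwrite(f"pics/{n}5.png",p); q=np.load(n+"0.npz"); M=bot.camera_model(n)
    A,B=[cloud(*x,M)[0] for x in((q["p"],q["d"]),(p,d))]
    for k,b in R.items():
        r=[]
        for P in(A,B):
            m=(P[:,0]>b[0])&(P[:,0]<b[1])&(P[:,1]>b[2])&(P[:,1]<b[3])&(P[:,2]>b[4])&(P[:,2]<b[5])
            r.append((*[x.tolist() if hasattr(x,'tolist') else x for x in rect(P[m])],P[m].mean(0).round(1).tolist()) if m.sum()>10 else None)
        print(n,k,*r,sep="\n   ")
print(bot.get_obs()["time"])
E
```

```text
scene
   tall
   ([505.2, 22.2], [46.4, 71.5], 3.3, 671, [506.7, 24.4, 160.9])
   ([506.5, 22.0], [46.3, 71.6], 2.8, 660, [507.7, 23.8, 160.9])
scene
   short
   ([508.9, -51.0], [45.6, 60.2], 3.5, 332, [514.2, -55.3, 111.0])
   ([509.7, -51.9], [45.6, 59.8], 4.6, 330, [515.7, -56.0, 111.0])
scene
   handle
   ([637.0, -8.4], [24.8, 25.4], 85.8, 161, [637.6, -6.9, 220.1])
   ([638.5, -8.7], [25.1, 25.3], 58.5, 162, [639.2, -7.5, 220.1])
scene
   head
   ([636.8, -8.5], [55.2, 93.8], 2.1, 818, [641.5, 1.3, 68.7])
   ([639.0, -9.0], [56.0, 94.6], 3.1, 812, [643.0, 1.2, 68.7])
scene
   jar
   ([681.2, -267.0], [57.3, 59.6], 5.4, 418, [681.2, -265.0, 84.2])
   ([681.0, -266.0], [59.8, 57.2], 72.5, 416, [681.3, -264.8, 84.2])
scene
   case
   None
   ([501.8, 316.1], [62.9, 110.2], 3.3, 2092, [503.0, 318.9, 44.2])
side
   tall
   ([506.3, 21.0], [44.8, 71.3], 3.4, 600, [506.6, 18.7, 162.3])
   None
side
   short
   ([509.2, -48.3], [44.9, 69.3], 3.5, 607, [509.2, -53.1, 112.3])
   ([522.5, -48.8], [20.9, 68.5], 2.3, 74, [523.3, -68.2, 111.7])
side
   handle
   ([636.8, -12.2], [24.3, 25.6], 68.6, 145, [637.0, -14.0, 221.2])
   ([639.0, -12.2], [25.9, 25.3], 28.2, 142, [638.9, -14.4, 221.1])
side
   head
   ([637.0, -13.5], [57.5, 98.0], 1.7, 734, [635.6, -24.5, 69.5])
   ([647.8, -15.3], [39.2, 90.9], 2.1, 427, [650.1, -30.5, 69.8])
side
   jar
   ([682.4, -270.3], [58.7, 58.7], 12.3, 892, [681.5, -271.3, 85.7])
   ([682.3, -269.6], [59.3, 59.1], 23.2, 884, [681.5, -271.0, 85.7])
side
   case
   None
   None
64.05
```

View pics/scene5.png

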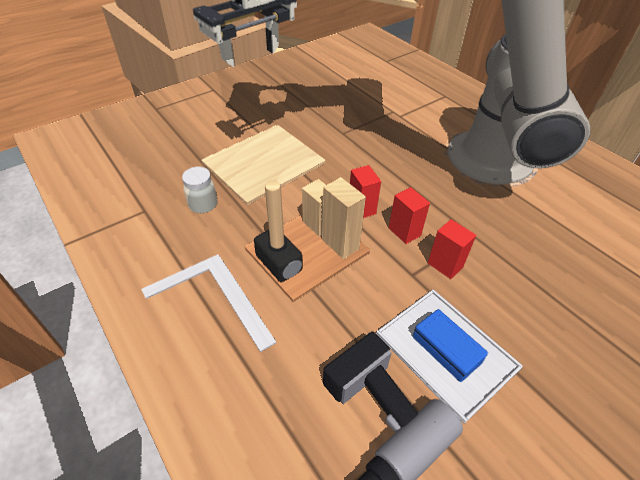

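The scene picture shows both offcuts (314,205 and 343,215) and the mallet (277,235) back where they were, within about 2 mm. The case is in the tray at (450,343), the bystanders haven't moved and the arm is clear, so I'm handing the job in.

```bash
python3 -c "
from plant import bot
print(bot.close_job())"
```

```text
the job is handed in; nothing more can be done
None
```

The job is done and handed in after about 64 s of robot time. I moved the mallet and both offcuts upright onto the board and laid the case flat in the tray. Then I put the short offcut, the tall offcut and the mallet back, in that order.

**Last checks** (before/after depth fits, mostly from the scene camera):

| Item | Result |
|---|---|
| Tall offcut | about 1.3 mm from its start, upright and square within about 1° |
| Short offcut | about 1.2 mm from its start, upright and square within about 1° |
| Mallet | about 2 mm from its start, upright and square within about 1° |
| Case | about 2.5 mm from the tray's middle, about 0.5° off its axis, flat |
| Jar | moved less than 1 mm |
| Drill and square | look unmoved in the pictures; I did not measure them |

**Limits of the checks:** The two cameras disagree by 2–4 mm in y, so I averaged them for the grasps. In the last side view the arm hid the tall offcut and part of the short one and the mallet's head. That view did confirm the mallet's handle, about 2 mm from its start. Hand-in reports no verdict, so the pass itself is unconfirmed.

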